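Clear the packaging waste off the kitchen shelf into the hanging bin

TASK

Clear the rubbish off the oak shelf into the waste bin that hangs from the shelf's front edge: the empty egg carton, the cardboard roll core and the ball of crumpled paper all go in. The carton is too wide for a gripper but can simply be slid off the edge into the bin; the others may be pushed or carried. Leave the bottles, the egg cup and the brush holder standing where they are.

Things in the scene. Friction and masses are not known exactly. Their poses are not given: they have to be found in the camera images.
- bin: Open grey plastic waste bin hung on the oak shelf's front edge (straight, parallel to y, the edge farthest from the robot). Mouth inside 180 (x) by 300 mm (y), 160 deep, wall 3. Origin: mouth centre at rim height; x away from the shelf, z up. The rim is 6 mm below the shelf top; the near wall stands against the shelf's edge, which is at x = -94 mm here. Fixed; its place along y varies.
- egg_carton: Empty, shut six-egg carton of grey moulded pulp, about 45 g, flat on the shelf in front of the bin. 105 (its x) by 155 mm (its y), 68 high. Origin: its centre, 34 mm above its underside. Widest at the flange, 34 to 38 mm above the underside; it tapers to 90 by 138 at the bottom, 88 by 136 at the lid's top. At first its x axis points to the shelf's front edge within 0.35 rad. Rigid.
- roll_core: Brown cardboard core of a used-up paper roll: an open tube pressed slightly oval, so it does not roll by itself. 110 mm long (its x), 52 wide (its y), 38 high (its z), wall 3, 15 g, rigid. Lies on the shelf to one side of the carton, its x axis within 0.8 rad of the way to the shelf's front edge. Origin: its centre, 19 mm above its underside.
- paper_ball: Crumpled ball of white baking paper, stiff, 57 to 65 mm across, with a flat spot on which it sits, 20 g. Lies on the shelf on the other side of the carton. Origin: its centre, 29 mm above the shelf.
- bottle0: Closed translucent polypropylene baby bottle with white collar and domed cap, standing, 62 mm across, 165 mm high. Origin: centre of its underside. Leave standing.
- bottle1: Another such bottle. Leave standing.
- bottle2: Another such bottle. Leave standing.
- egg_cup: White ceramic egg cup on a foot, 49 mm across, 62 mm high, standing near the shelf's edge beside the carton's way. Origin: centre of its underside. Leave standing.
- brush_holder: Green plastic bottle-brush holder, 82 mm across and 115 mm high, with the brush in it reaching 244 mm. Origin: centre of its underside. Leave standing.

How it is judged:
By the outcome, as a careful person would: the job done as asked, in the order asked, and still so for the second after the job is handed in, with the robot touching nothing.
It also fails if it takes over 61 s, if anything falls off the work surface, if the arm or the gripper's body presses on something with over 40 N, if the wrist force passes 120 N, or if a joint passes its speed limit or range.

ROBOT

A 6-joint arm with a two-finger parallel gripper is mounted at the origin on the work surface. World frame = base frame: x ahead of the robot, y to its left, z up, the work surface at z = 0. Lengths are in mm, angles in rad, forces in N, time in s.
With the tool pointing down it reaches from about 325 to 900 mm from the base axis. Payload 3.5 kg.
Tool frame: the origin (TCP) lies midway between the tips of the shut fingers; the grasp point (between the pads) lies 19 mm behind it; z points along the fingers, y is the line along which they close (so a half turn about z gives the same grasp; the last joint's range is limited). The gripper opens to 85 mm and grips with 20 to 120 N. Pads are 22 mm wide; open, the fingers measure 114 mm over their backs; the gripper's body (76 mm by 85 mm) begins 54 mm behind the grasp point. The pads swing forward as they close: fully open they stand 13 mm farther back than shut.
Start: joints at [-1.361, 0.276, -0.026, 1.268, 0, 1.467], TCP at [192.315, -594.674, 231.313] pointing down, gripper open.
Joint ranges: [-3.12, 3.12], [-0.85, 1.88], [-1.08, 1.24], [-1.95, 2.15], [-1.57, 1.53], [-3.14, 3.14]. Speed limits (rad/s): [2.57, 2.57, 3.14, 3.14, 3.14, 3.14].

INTERFACE

Orientations are given as a rotation vector (axis times angle).
In Python, from bench import env, capture, camera_params gives the robot as it stands. The module is installed in compiled form; this text tells all that it offers.
- The arm moves only by the tool jog_arm, never from a script. Its argument "commands" is text: rows parted by semicolons, each of 7 numbers parted by spaces: the turn, a rotation vector about the tool's x, y, z in rad, then the shift along the tool's x, y, z in mm, then the finger opening in mm, from 0 to 85.4. A call has 1 to 5 rows; each row is the pose to reach, as a shift and turn from the pose commanded when the call began, along the tool's axes at that moment; what a row does not reach only later rows make up. A row lasts 1/8 s, in which the tool goes at most 62.5 mm and 10.7 degrees, less where a joint would pass 70% of its speed; a pose out of reach is approached as far as the arm can. A call with a gripper value outside its range is refused whole. The fingers move at their own pace and stop on an object; "squeeze" is the grip in N (left out, the last holds). Time passes only in rows, so rows that repeat a pose let the fingers close. It gives the time, the measured TCP pose, the force, the opening and the grip force at its end, in the units of the state.
- env.sense(): the state, without advancing time (a new reading comes with each control period).
- capture(name): name is "scene" or "side" or "wrist"; returns (picture, depth): 384x512x3 uint8, red, green, blue; 384x512 float32, mm along the optical axis (not along the pixel's ray), 0 where there is no reading.
- camera_params(name): a dict with "camera_matrix" (3x3 intrinsics, pixels), "rvec" (rotation vector, rad) and "tvec" (3), from world to camera coordinates, as OpenCV has them; the wrist camera has in their place "T_tool_cam" (4x4, takes a point from camera to tool coordinates, whose origin is the TCP and whose axes are the flange's). Camera axes: x right, y down, z forward; pixel columns grow to the right and rows downward; lengths in mm; the calibration is good to about 2 mm. A picture is of the moment at which its call begins: read the wrist's pose just before it. camera_params takes no time and is no camera call.
- env.job_done(): hands the job in; it is judged then, once.
The state is a dict: "clock": time; "joints": joint angles; "qvel": joint speeds; "effort": joint torques, N m; "position": TCP position; "tcp_rot": TCP orientation; "ft_force": force on the tool from outside, world axes, zero at the start; "wrist_torque": the same for the moment, N m; "opening": finger opening in mm; "grasp_force": force on a finger pad.
Only numpy, scipy, OpenCV 4.12 (cv2) and the standard library are available. Lean on these libraries where they do the work, as an engineer would, in place of code of your own. Each camera call takes 0.05 s, during which the arm holds its last target. There are 200 camera calls.

## Working session

There is one attempt and no reset: what is moved stays moved. The work goes in short steps, Python scripts to look and compute and a tool call to move; the robot and the scene stay as the last step left them, time stands still between calls to the robot, and variables do not carry over. Pictures are saved under pics/ and viewed, at most 10 in all, crops included, and the job is handed in when it is done.

Besides the shell and the picture viewer there is one more tool, called after "Call:" as name(argument=value, ...), one argument or row to a line, values as JSON. jog_arm: Moves the arm, as the interface text tells. Its arguments: {"type":"object","properties":{"commands":{"type":"string"},"squeeze":{"type":"number"}},"required":["commands"]}

```bash
mkdir -p pics; cat > h.py <<'E'
import numpy as np,cv2
from bench import env,capture,camera_params
def pts(name,d):
    p=camera_params(name);K=np.array(p["camera_matrix"]);v,u=np.mgrid[0:384,0:512]
    c=np.stack([(u-K[0,2])/K[0,0]*d,(v-K[1,2])/K[1,1]*d,d],-1)
    if name=="wrist":
        s=env.sense();R=cv2.Rodrigues(np.array(s["tcp_rot"],float))[0];T=np.array(p["T_tool_cam"])
        return (c@T[:3,:3].T+T[:3,3])@R.T+np.array(s["position"])
    R=cv2.Rodrigues(np.array(p["rvec"],float))[0]
    return (c-np.array(p["tvec"]).ravel())@R
E
python3 - <<'E'
from h import *
s=env.sense();print(s)
for n in("scene","side"):
    a,d=capture(n);np.savez(f"{n}0.npz",a=a,p=pts(n,d),d=d)
    cv2.imwrite(f"pics/{n}0.png",cv2.resize(a[...,::-1],(800,600),interpolation=cv2.INTER_CUBIC))
E
```

```text
{'clock': 0.0, 'joints': array([-1.36140921e+00,  2.77154596e-01, -2.78728324e-02,  1.26799011e+00,
        1.45630218e-05,  1.46743181e+00]), 'qvel': array([-0.00104558, -0.00085912,  0.00123229,  0.00052109,  0.00044725,
       -0.00128162]), 'effort': array([-7.48144121e-04, -4.45504403e+01,  2.95206320e+01,  1.64475205e-02,
       -1.02548697e-04, -5.53944645e-06]), 'position': array([ 192.15389426, -593.92120059,  230.15007202]), 'tcp_rot': array([-3.10106777e+00, -4.88923770e-01,  1.61916178e-04]), 'ft_force': array([-0.46779491,  0.21830572,  0.19254869]), 'wrist_torque': array([ 0.00767877, -0.03980104, -0.00880347]), 'grasp_force': 0.0, 'opening': 85.68182152676255}
```

View pics/scene0.png

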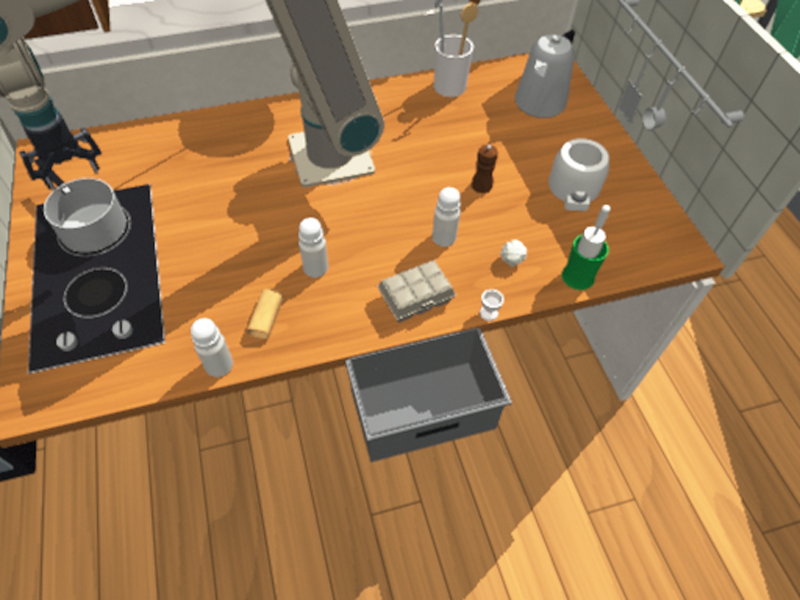

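View pics/side0.png

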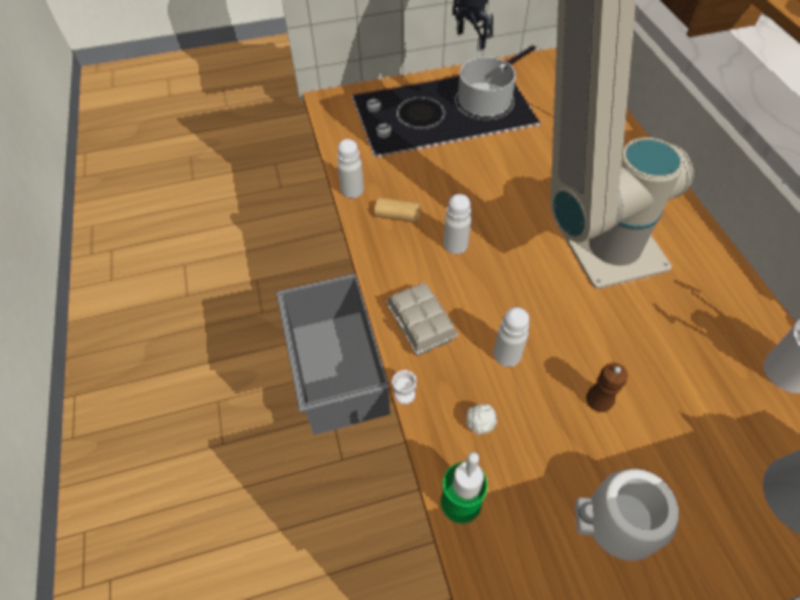

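The scene picture (800x600) shows the carton at about (417,290), the roll core at (263,315) and the ball at (513,253). The egg cup is at (491,304), the bin at (428,390), the bottles at (313,248), (447,217) and (212,347), and the brush holder at (586,260). Next I measure them from the depth images.

```bash
python3 - <<'E'
from h import *
P=[]
for n in("scene","side"):
    z=np.load(f"{n}0.npz");m=(z["d"]>0);P.append(np.c_[z["p"][m],z["a"][m]])
P=np.concatenate(P);
q=P[(P[:,0]>300)&(P[:,0]<900)&(abs(P[:,1])<520)]
w=q[(q[:,2]>10)&(q[:,2]<260)]
g=np.zeros((150,270),np.uint8);i=((w[:,0]-300)/4).astype(int);j=((w[:,1]+520)/4).astype(int);g[i,j]=1
g=cv2.morphologyEx(g,cv2.MORPH_CLOSE,np.ones((3,3),np.uint8))
n,l,st,c=cv2.connectedComponentsWithStats(g)
for k in range(1,n):
    if st[k,4]<25: continue
    s=w[l[i,j]==k];lo=np.percentile(s[:,:3],1,0).round();hi=np.percentile(s[:,:3],99,0).round()
    r=cv2.minAreaRect(s[:,:2].astype(np.float32))
    top=s[s[:,2]>hi[2]-6][:,:2].mean(0).round()
    print(k,len(s),lo,hi,"mid",((lo+hi)/2)[:2],"top",top,"rect",np.round(r[0]),np.round(r[1]),round(r[2]),s[:,3:].mean(0).round())
# edge & bin
t=q[abs(q[:,2])<4];print("edge",np.percentile(t[:,0],[99,99.8]),t[:,2].mean())
b=P[(P[:,0]>t[:,0].max()-15)&(P[:,0]<1100)&(P[:,2]<0)&(P[:,2]>-14)&(abs(P[:,1])<500)]
print("rim",np.percentile(b[:,:3],[1,5,50,95,99],axis=0).round())
E
```

```text
4 1126 [350. 180.  14.] [404. 241. 167.] mid [377.  210.5] top [373. 212.] rect [377. 211.] [59. 66.] 10 [168. 164. 157.]
5 1065 [ 356. -152.   12.] [412. -91. 166.] mid [ 384.  -121.5] top [ 382. -122.] rect [ 385. -120.] [56. 68.] 24 [170. 167. 160.]
12 743 [ 440. -305.   11.] [ 551. -217.   41.] mid [ 495.5 -261. ] top [ 495. -261.] rect [ 494. -259.] [ 57. 118.] 65 [211. 172. 106.]
14 485 [459. 320.  18.] [515. 377.  60.] mid [487.  348.5] top [483. 351.] rect [486. 348.] [61. 59.] 14 [197. 193. 181.]
17 2349 [479.   9.  15.] [593. 164.  72.] mid [536.   86.5] top [534.  88.] rect [534.  86.] [112. 157.] 10 [162. 154. 136.]
19 1642 [537. 446.  12.] [613. 519. 243.] mid [575.  482.5] top [570. 484.] rect [575. 484.] [79. 80.] 70 [ 95. 133. 101.]
20 1120 [ 560. -409.   13.] [ 620. -351.  166.] mid [ 590. -380.] top [ 589. -382.] rect [ 592. -380.] [57. 65.] 35 [178. 174. 167.]
21 391 [593. 216.  11.] [639. 262.  65.] mid [616. 239.] top [616. 238.] rect [617. 238.] [49. 49.] 71 [199. 193. 188.]
edge [640.38101231 710.25133823] -0.38644598473455594
rim [[ 824. -109.  -14.]
 [ 825.  -97.  -13.]
 [ 831.   54.  -10.]
 [ 838.  196.   -4.]
 [ 840.  207.   -2.]]
```

```bash
cat >> h.py <<'E'
def go(x,y,z,psi):
    s=env.sense();R=cv2.Rodrigues(np.array(s["tcp_rot"],float))[0]
    c,n=np.cos(psi),np.sin(psi);Rt=np.array([[c,n,0],[n,-c,0],[0,0,-1.]])
    print("t",round(s["clock"],2),"turn",cv2.Rodrigues(R.T@Rt)[0].ravel().round(3),"shift",(R.T@(np.array([x,y,z])-s["position"])).round(1))
E
python3 - <<'E'
from h import *
go(440,86,210,np.pi)
for k,(lo,hi) in {"carton":((470,0),(600,170)),"core":((430,-315),(560,-205)),"ball":((445,310),(525,385))}.items():
    for n in("scene","side"):
        z=np.load(f"{n}0.npz");p=z["p"][z["d"]>0]
        q=p[(p[:,0]>lo[0])&(p[:,0]<hi[0])&(p[:,1]>lo[1])&(p[:,1]<hi[1])&(p[:,2]>(25 if k!="carton" else 50))]
        m=q.mean(0);e,v=np.linalg.eigh(np.cov(q[:,:2].T));print(k,n,m.round(),"axis",v[:,1].round(3),np.sqrt(e).round(1),cv2.minAreaRect(q[:,:2].astype(np.float32)))
E
```

```text
t 0.1 turn [-0.    -0.003 -2.829] shift [ 445.  -570.7   21.5]
carton scene [541.  82.  63.] axis [-0.153  0.988] [27.3 40.8] ((538.9069213867188, 84.03385162353516), (102.0265121459961, 143.75473022460938), 11.445274353027344)
carton side [535.  95.  65.] axis [-0.214  0.977] [27.1 41.2] ((536.7472534179688, 88.7950210571289), (99.61023712158203, 144.5552215576172), 10.747599601745605)
core scene [ 496. -261.   34.] axis [-0.896  0.444] [14.  32.2] ((492.89892578125, -260.8662414550781), (51.79335403442383, 116.83767700195312), 63.20981216430664)
core side [ 495. -255.   35.] axis [-0.89   0.456] [13.5 31.8] ((494.17938232421875, -257.3321838378906), (55.080387115478516, 109.47747039794922), 62.402706146240234)
ball scene [493. 342.  44.] axis [0.615 0.788] [13.  15.4] ((487.90704345703125, 345.4299011230469), (58.9986457824707, 52.920860290527344), 14.018451690673828)
ball side [488. 354.  47.] axis [-0.91   0.415] [13.7 15. ] ((485.7877197265625, 350.7955627441406), (53.34840393066406, 55.44997024536133), 86.94684600830078)
```

Call:
jog_arm(
  commands="0 0 -2.83 445 -571 20 85;0 0 -2.83 445 -571 20 85;0 0 -2.83 445 -571 20 85;0 0 -2.83 445 -571 20 85;0 0 -2.83 445 -571 20 85",
)

```text
clock: 0.72
position: [299.4, -299.0, 222.3]
tcp_rot: [-2.542, -1.845, -0.001]
ft_force: [1.1, 0.5, -0.0]
opening: 85.1
grasp_force: 0.0
```

```bash
python3 -c "
from h import *
go(445,86,205,np.pi)"
```

```text
t 0.72 turn [ 0.    -0.    -1.886] shift [411.2  19.2  17.5]
```

Call:
jog_arm(
  commands="0 0 -1.886 411 19 17 85;0 0 -1.886 411 19 17 85;0 0 -1.886 411 19 17 85;0 0 -1.886 411 19 17 85;0 0 -1.886 411 19 17 85",
)

```text
clock: 1.35
position: [411.3, -7.6, 209.7]
tcp_rot: [1.433, 2.795, 0.0]
ft_force: [1.6, -1.9, -0.1]
opening: 85.2
grasp_force: 0.0
```

```bash
python3 -c "
from h import *
go(445,86,205,np.pi)"
```

```text
t 1.35 turn [ 0.     0.001 -0.948] shift [56.4 82.   4.7]
```

Call:
jog_arm(
  commands="0 0 -0.948 55 79 4 85;0 0 -0.948 55 79 4 85;0 0 -0.948 55 79 4 85;0 0 -0.948 55 79 4 85;0 0 -0.948 55 79 4 85",
)

```text
clock: 1.98
position: [443.3, 81.2, 205.2]
tcp_rot: [-0.015, -3.14, 0.0]
ft_force: [-0.1, 0.1, 1.0]
opening: 84.9
grasp_force: 0.0
```

```bash
python3 -c "
from h import *
go(445,86,14,np.pi)"
```

```text
t 1.98 turn [-0.    -0.001 -0.009] shift [ -1.9   4.9 191.2]
```

Call:
jog_arm(
  commands="0 0 0 0 5 60 85;0 0 0 0 5 120 85;0 0 0 0 5 170 85;0 0 0 0 5 191 85;0 0 0 0 5 191 85",
)

```text
clock: 2.6
position: [441.2, 85.8, 12.8]
tcp_rot: [-0.026, -3.136, 0.001]
ft_force: [-0.3, 0.6, 0.6]
opening: 85.1
grasp_force: 0.0
```

Call:
jog_arm(
  commands="0 0 0 -12 0 0 85;0 0 0 -22 0 0 85;0 0 0 -32 0 0 85;0 0 0 -42 0 0 85;0 0 0 -52 0 0 85",
)

```text
clock: 3.22
position: [496.8, 85.0, 15.0]
tcp_rot: [0.026, 3.141, 0.0]
ft_force: [0.0, 0.5, 0.3]
opening: 84.8
grasp_force: 0.2
```

```bash
python3 - <<'E'
from h import *
a,d=capture("scene");p=pts("scene",d)
q=p[(p[:,:,0]>475)&(p[:,:,0]<720)&(p[:,:,1]>-20)&(p[:,:,1]<190)&(p[:,:,2]>30)&(p[:,:,2]<75)]
print(q[:,:2].min(0),q[:,:2].max(0),cv2.minAreaRect(q[:,:2].astype(np.float32)));go(600,86,14,np.pi)
cv2.imwrite("pics/p1.png",cv2.resize(a[120:300,160:400,::-1],(800,600),interpolation=cv2.INTER_CUBIC))
E
```

```text
[487.04081095  -1.19982478] [619.16270717 154.58053528] ((553.1884155273438, 76.81757354736328), (155.67396545410156, 131.97286987304688), 89.73302459716797)
t 3.27 turn [ 0.     0.003 -0.016] shift [-101.4    2.7    1.5]
```

View pics/p1.png

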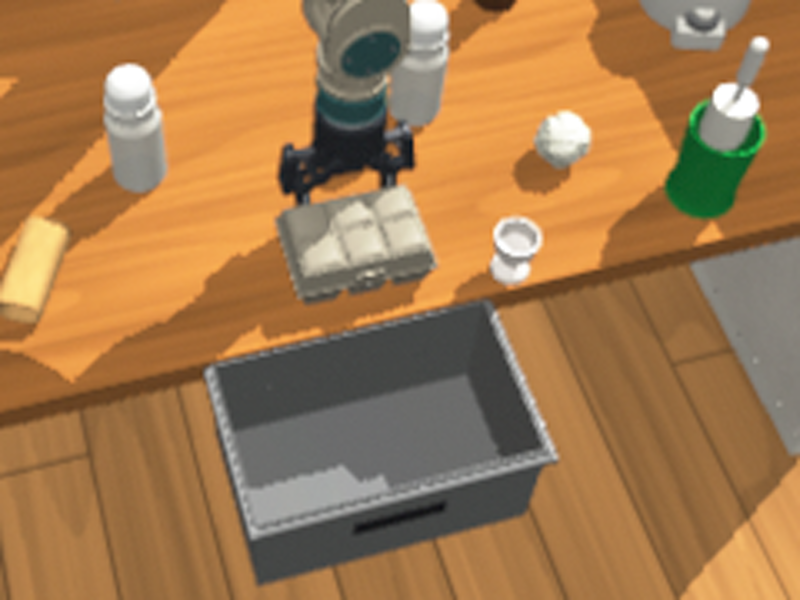

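Call:
jog_arm(
  commands="0 0 0 -15 2 0 85;0 0 0 -30 2 0 85;0 0 0 -45 2 0 85;0 0 0 -60 2 0 85;0 0 0 -75 2 0 85",
)

```text
clock: 3.9
position: [572.0, 85.8, 14.7]
tcp_rot: [0.026, 3.141, -0.0]
ft_force: [0.8, 0.1, 0.3]
opening: 84.9
grasp_force: 0.1
```

Call:
jog_arm(
  commands="0 0 0 -15 0 0 85;0 0 0 -30 0 0 85;0 0 0 -45 0 0 85;0 0 0 -60 0 0 85;0 0 0 -66 0 0 85",
)

```text
clock: 4.53
position: [638.3, 84.7, 14.9]
tcp_rot: [0.026, 3.141, 0.0]
ft_force: [0.0, 0.5, -0.3]
opening: 84.9
grasp_force: 0.0
```

```bash
python3 - <<'E'
from h import *
go(590,86,220,np.pi)
a,d=capture("scene")
cv2.imwrite("pics/p2.png",cv2.resize(a[120:300,160:400,::-1],(800,600),interpolation=cv2.INTER_CUBIC))
E
```

```text
t 4.53 turn [ 0.     0.001 -0.016] shift [  48.1    0.5 -205.1]
```

View pics/p2.png

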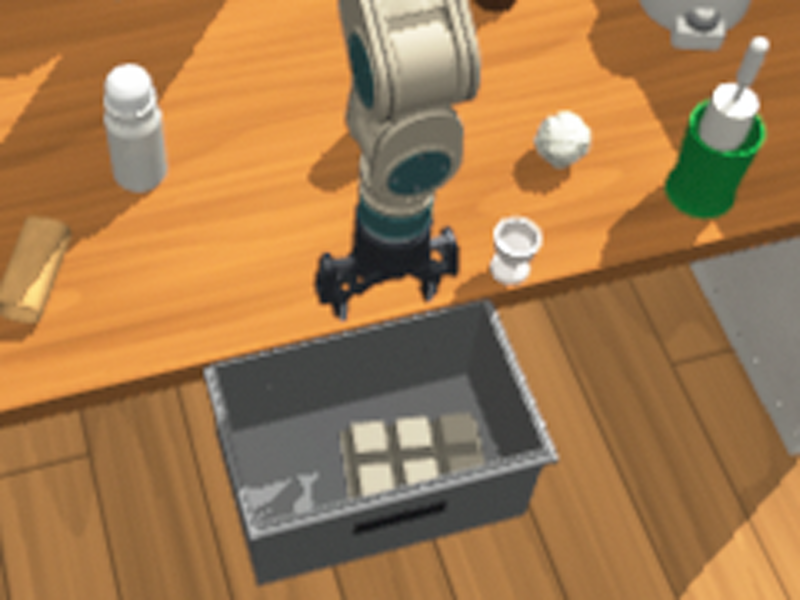

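The carton lies flat in the bin at about (412,455) of the crop, with the left part of the bin free. Nothing else has moved. Next is the core.

Call:
jog_arm(
  commands="0 0 0 48 0 -60 85;0 0 0 60 -20 -120 85;0 0 0 80 -60 -180 85;0 0 0.18 120 -110 -195 85;0 0 0.36 145 -165 -195 85",
)

```text
clock: 5.2
position: [498.8, -61.3, 210.0]
tcp_rot: [0.593, 3.08, -0.001]
ft_force: [0.8, -1.2, -0.1]
opening: 84.8
grasp_force: 0.0
```

```bash
python3 -c "
from h import *
go(494,-259,190,2.675)"
```

```text
t 5.2 turn [0.001 0.005 0.086] shift [ -68.8 -185.4   20.3]
```

Call:
jog_arm(
  commands="0 0 0.08 -20 -60 18 85;0 0 0.08 -40 -115 18 85;0 0 0.08 -62 -168 18 85;0 0 0.08 -62 -168 18 85;0 0 0.08 -62 -168 18 85",
)

```text
clock: 5.82
position: [493.9, -238.8, 189.0]
tcp_rot: [-0.711, -3.059, -0.002]
ft_force: [-0.2, 0.4, 0.6]
opening: 85.2
grasp_force: 0.0
```

```bash
python3 - <<'E'
from h import *
print(env.sense()["joints"].round(3));go(494,-259,4,2.675)
a,d=capture("wrist");p=pts("wrist",d);m=(d>0)&(p[...,2]>12)&(p[...,2]<50)&(np.hypot(p[...,0]-494,p[...,1]+259)<90)
q=p[m];print(len(q),q.mean(0).round(1),q.max(0).round(),q.min(0).round(),cv2.minAreaRect(q[:,:2].astype(np.float32)))
cv2.imwrite("pics/w1.png",a[...,::-1])
E
```

```text
[-5.68e-01  1.70e-01 -2.53e-01  1.15e+00  1.00e-03 -1.12e-01]
t 5.83 turn [ 0.001 -0.002  0.01 ] shift [ -9.3 -18.2 184.9]
4905 [ 487.7 -259.8   35.7] [ 550. -215.   40.] [ 430. -308.   13.] ((490.29168701171875, -261.93572998046875), (51.56303405761719, 110.96199798583984), 63.04084014892578)
```

View pics/w1.png

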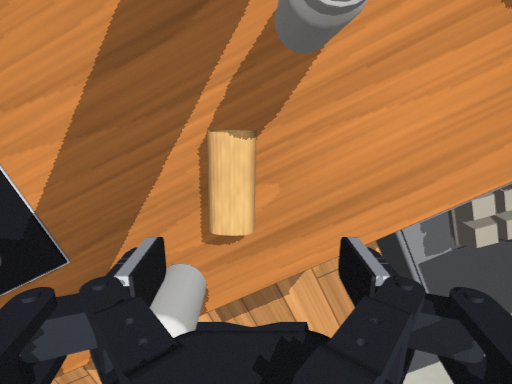

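Wrist picture: the core runs nearly vertical in the image from (232,130) to (232,237), so it lines up with the tool. The offset is about (-7,-21.5) mm.

Call:
jog_arm(
  commands="0 0 0.01 -7 -21 40 85;0 0 0.01 -7 -21.5 100 85;0 0 0.01 -7 -21.5 160 85;0 0 0.01 -7 -21.5 184 85;0 0 0.01 -7 -21.5 184 85",
)

```text
clock: 6.5
position: [489.3, -258.5, 3.1]
tcp_rot: [-0.721, -3.052, -0.004]
ft_force: [-0.0, 0.1, 1.5]
opening: 85.0
grasp_force: 0.0
```

Call:
jog_arm(
  commands="0 0 0 0 0 0 40;0 0 0 0 0 0 40;0 0 0 0 0 0 40;0 0 0 0 0 0 40;0 0 0 0 0 0 40",
  squeeze=20,
)

```text
clock: 7.12
position: [493.2, -262.5, 7.5]
tcp_rot: [0.725, 3.053, -0.0]
ft_force: [-1.9, 2.0, 7.3]
opening: 50.6
grasp_force: 20.7
```

Call:
jog_arm(
  commands="0 0 0 0 0 -50 40;0 0 0 0 0 -110 40;0 0 -0.15 -20 50 -130 40;0 0 -0.3 -43 105 -130 40;0 0 -0.46 -65 162 -130 40",
)

```text
clock: 7.75
position: [624.3, -145.9, 137.3]
tcp_rot: [0.004, 3.138, -0.002]
ft_force: [0.8, -1.3, -0.1]
opening: 50.9
grasp_force: 21.5
```

```bash
python3 - <<'E'
from h import *
go(738,-42,135,np.pi)
E
```

```text
t 7.75 turn [-0.001  0.003 -0.002] shift [-113.4  104.1    2.5]
```

Call:
jog_arm(
  commands="0 0 0 -42 42 0 40;0 0 0 -84 80 0 40;0 0 0 -112 100 0 40;0 0 0 -112 100 0 40;0 0 0 -112 100 0 40",
)

```text
clock: 8.38
position: [734.5, -47.4, 135.4]
tcp_rot: [-0.01, -3.141, 0.001]
ft_force: [0.5, 0.4, -0.8]
opening: 50.6
grasp_force: 21.5
```

```bash
python3 - <<'E'
from h import *
go(738,-42,-65,np.pi)
a,d=capture("scene");p=pts("scene",d)
q=p[(d>0)&(p[...,2]<-60)&(p[...,2]>-120)&(p[...,0]>655)&(p[...,0]<825)&(p[...,1]>-95)&(p[...,1]<195)]
print("carton",q.min(0).round(),q.max(0).round())
r=p[(d>0)&(p[...,2]<-1)&(p[...,2]>-12)&(p[...,0]>680)&(p[...,0]<800)];print("rim y",np.percentile(r[:,1],[2,98]).round())
cv2.imwrite("pics/p3.png",cv2.resize(a[120:300,160:400,::-1],(800,600),interpolation=cv2.INTER_CUBIC))
E
```

```text
t 8.38 turn [-0.    -0.001 -0.006] shift [ -3.6   5.5 200.4]
carton [ 704.   22. -120.] [790. 165. -95.]
rim y [-112.  207.]
```

View pics/p3.png

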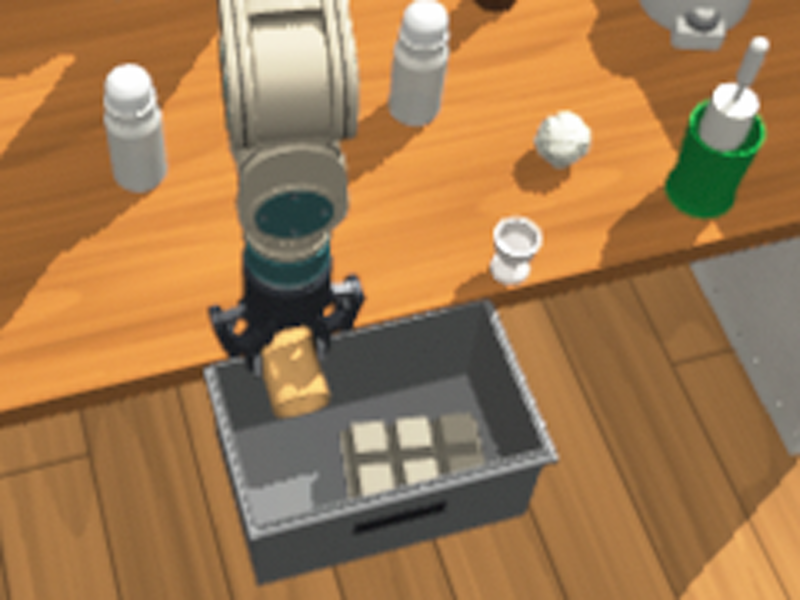

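The core is held over the free part of the bin, at (293,375) in the crop.

Call:
jog_arm(
  commands="0 0 0 -4 3 55 40;0 0 0 -4 3 110 40;0 0 0 -4 3 165 40;0 0 0 -4 3 195 40;0 0 0 -4 3 195 40",
)

```text
clock: 9.05
position: [734.9, -43.2, -62.8]
tcp_rot: [-0.011, -3.135, -0.006]
ft_force: [-0.7, 3.7, 0.4]
opening: 50.6
grasp_force: 27.1
```

Call:
jog_arm(
  commands="0 0 0 0 0 0 66;0 0 0 0 0 0 66;0 0 0 0 0 0 66;0 0 0 0 0 -50 66;0 0 0 0 0 -110 66",
)

```text
clock: 9.68
position: [736.9, -44.9, 50.4]
tcp_rot: [-0.012, -3.138, 0.001]
ft_force: [1.2, 0.6, 0.0]
opening: 66.0
grasp_force: 0.0
```

Call:
jog_arm(
  commands="0 0 0 0 0 -60 66;0 0 0 0 0 -120 66;0 0 0 30 45 -145 85;0 0 0 60 90 -145 85;0 0 0 90 135 -145 85",
)

```text
clock: 10.3
position: [649.2, 91.2, 197.4]
tcp_rot: [0.014, 3.138, -0.001]
ft_force: [1.1, 0.3, 0.5]
opening: 84.8
grasp_force: 0.0
```

```bash
python3 - <<'E'
from h import *
go(487,348,190,np.pi-.3)
a,d=capture("scene")
cv2.imwrite("pics/p4.png",cv2.resize(a[120:300,160:400,::-1],(800,600),interpolation=cv2.INTER_CUBIC))
E
```

```text
t 10.3 turn [0.    0.003 0.291] shift [164.4 255.4   6.8]
```

View pics/p4.png

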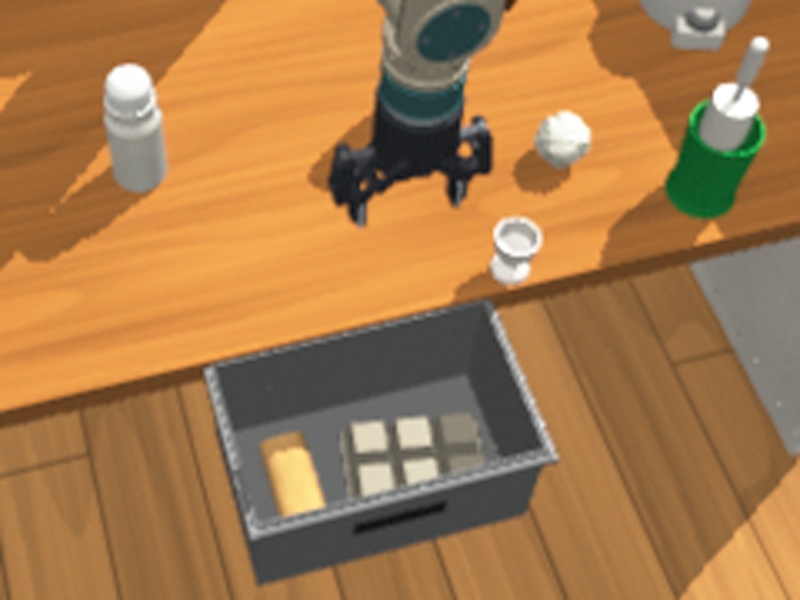

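The core is in the bin at (292,475), beside the carton. Next is the ball.

Call:
jog_arm(
  commands="0 0 0 32 50 0 85;0 0 0 64 102 0 85;0 0 0 98 154 0 85;0 0 0 132 208 0 85;0 0 0 162 256 5 85",
)

```text
clock: 10.98
position: [489.1, 349.1, 191.9]
tcp_rot: [0.012, 3.139, 0.001]
ft_force: [1.1, 1.1, -0.2]
opening: 85.1
grasp_force: 0.0
```

Call:
jog_arm(
  commands="0 0 0 0 0 0 85;0 0 0 0 0 0 85",
)

```text
clock: 11.22
position: [489.9, 347.6, 191.0]
tcp_rot: [0.011, 3.14, -0.001]
ft_force: [0.0, 0.2, -0.2]
opening: 85.0
grasp_force: 0.0
```

```bash
python3 - <<'E'
from h import *
s=env.sense();print(s["position"],s["joints"].round(2))
a,d=capture("wrist");p=pts("wrist",d);m=(d>0)&(p[...,2]>15)&(p[...,2]<70)&(np.hypot(p[...,0]-487,p[...,1]-348)<50)
q=p[m];print(len(q),q.max(0).round(),q.min(0).round(),cv2.minEnclosingCircle(q[:,:2].astype(np.float32)),cv2.minAreaRect(q[:,:2].astype(np.float32)))
c=(q.max(0)+q.min(0))/2;go(c[0],c[1],4,np.pi)
cv2.imwrite("pics/w2.png",a[...,::-1])
E
```

```text
[489.89815063 347.64956354 191.00935843] [ 0.51  0.26 -0.14  1.17 -0.    0.52]
2537 [512. 378.  60.] [451. 318.  19.] ((481.266845703125, 347.19757080078125), 31.529613494873047) ((480.8611145019531, 347.903076171875), (61.95122528076172, 56.41395568847656), 10.489631652832031)
t 11.28 turn [-0.     0.001 -0.008] shift [  8.8   0.4 186.9]
```

View pics/w2.png

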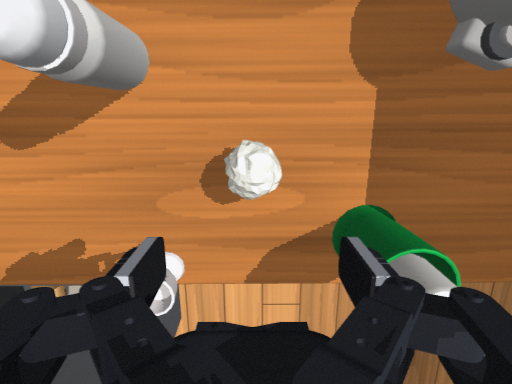

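The ball is at (253,169) in the wrist picture, midway between the fingers, at about (484,348) mm. Descending now.

Call:
jog_arm(
  commands="0 0 0 6 0 50 85;0 0 0 6 0 110 85;0 0 0 6 0 165 85;0 0 0 6 0 187 85;0 0 0 6 0 187 85",
)

```text
clock: 11.9
position: [482.8, 345.8, 1.3]
tcp_rot: [-0.015, -3.138, 0.004]
ft_force: [-0.0, -1.2, -0.1]
opening: 85.1
grasp_force: 0.0
```

Call:
jog_arm(
  commands="0 0 0 0 0 0 45;0 0 0 0 0 0 45;0 0 0 0 0 0 45;0 0 0 0 0 0 45;0 0 0 0 0 0 45",
  squeeze=20,
)

```text
clock: 12.52
position: [485.7, 349.0, 5.7]
tcp_rot: [0.01, 3.137, 0.001]
ft_force: [1.4, -2.0, 6.8]
opening: 57.4
grasp_force: 21.3
```

Call:
jog_arm(
  commands="0 0 0 0 0 -40 45;0 0 0 0 0 -90 45;0 0 0 0 0 -145 45;0 0 0 0 0 -175 45;0 0 0 0 0 -175 45",
)

```text
clock: 13.15
position: [485.8, 350.2, 182.6]
tcp_rot: [0.009, 3.134, 0.007]
ft_force: [0.9, -0.2, -1.1]
opening: 57.2
grasp_force: 21.6
```

Call:
jog_arm(
  commands="0 0 0 -40 -40 0 45;0 0 0 -82 -83 0 45;0 0 0 -124 -126 0 45;0 0 0 -166 -169 0 45;0 0 0 -208 -212 0 45",
)

```text
clock: 13.78
position: [690.3, 133.9, 176.3]
tcp_rot: [-0.01, -3.139, -0.0]
ft_force: [0.6, 0.9, -0.5]
opening: 57.4
grasp_force: 21.6
```

Call:
jog_arm(
  commands="0 0 0 -40 -42 0 45;0 0 0 -46 -48 50 45;0 0 0 -46 -48 110 45;0 0 0 -46 -48 170 45;0 0 0 -46 -48 225 45",
)

```text
clock: 14.4
position: [733.6, 86.9, -50.8]
tcp_rot: [-0.01, -3.138, -0.0]
ft_force: [0.9, 0.4, 0.4]
opening: 57.4
grasp_force: 21.6
```

```bash
python3 -c "
from h import *
go(742,90,-72,np.pi)"
```

```text
t 14.4 turn [ 0.    -0.004 -0.006] shift [-8.5  3.1 21.1]
```

Call:
jog_arm(
  commands="0 0 0 -6 0 20 45;0 0 0 -6 0 20 45;0 0 0 -6 0 20 74;0 0 0 -6 0 20 74;0 0 0 -6 0 20 74",
)

```text
clock: 15.02
position: [743.4, 87.0, -64.5]
tcp_rot: [0.01, 3.138, 0.0]
ft_force: [0.5, -0.3, 0.3]
opening: 73.8
grasp_force: 0.0
```

Call:
jog_arm(
  commands="0 0 0 0 0 0 74;0 0 0 0 0 -50 74;0 0 0 0 0 -110 74;0 0 0 0 0 -170 74;0 0 0 0 0 -230 74",
)

```text
clock: 15.65
position: [741.5, 86.9, 165.4]
tcp_rot: [0.01, 3.141, -0.0]
ft_force: [0.9, -0.4, -0.5]
opening: 74.4
grasp_force: 0.0
```

Call:
jog_arm(
  commands="0 0 0 50 0 -30 85;0 0 0 100 0 -30 85;0 0 0 150 0 -30 85;0 0 0 200 0 -30 85;0 0 0 200 0 -30 85",
)

```text
clock: 16.27
position: [536.4, 88.3, 192.3]
tcp_rot: [-0.009, -3.137, 0.0]
ft_force: [1.2, -0.9, -0.0]
opening: 84.9
grasp_force: 0.0
```

```bash
python3 - <<'E'
from h import *
a,d=capture("scene")
cv2.imwrite("pics/p5.png",cv2.resize(a[120:300,160:400,::-1],(800,600),interpolation=cv2.INTER_CUBIC))
E
```

```text
(no output)
```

View pics/p5.png

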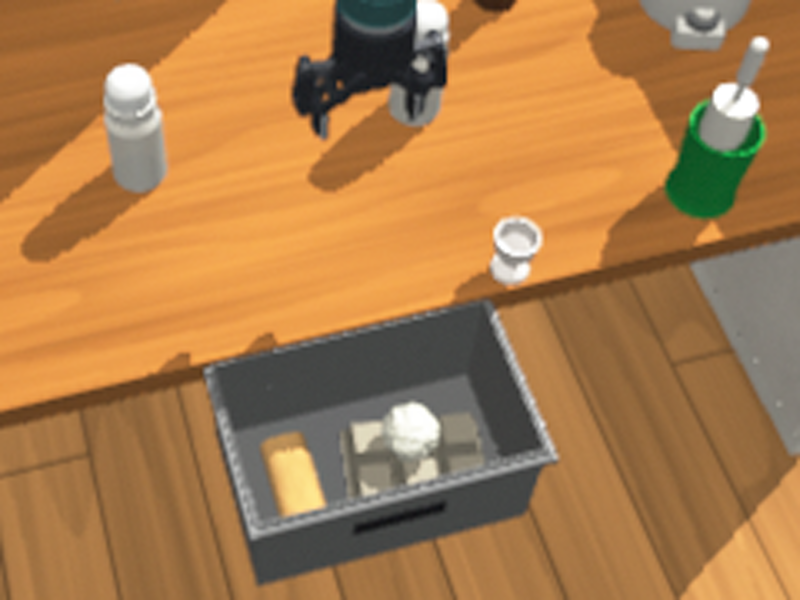

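The ball rests on the carton at (412,430) inside the bin, with the core beside it at (292,475). The egg cup, brush holder and the bottles in view stand as before.

```bash
python3 -c "
from h import *
print(env.job_done())"
```

```text
the job is handed in; nothing more can be done
None
```

The egg carton, roll core and paper ball are all in the bin, and I handed the job in at about 16 s; the egg cup, brush holder and two bottles stood unmoved in the last picture, while the third bottle was outside it but nowhere near the arm's path.

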